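# Isolate and bleed the orange air line

### The job

Shut the orange tap on the van's air manifold: turn its bar clockwise (seen from above) until you feel it seat, then nip it up about 20 degrees more, and let it go; stop well short of 40 degrees, which crushes the seat. Then bleed that line by pressing the orange button in front of the tap gently all the way down, for one second, and release it. Do not touch the other taps and buttons, which stand close by, and leave the loose things on the bench where they are.

Things in the scene. Friction and masses are not known exactly. Their poses are not given: they have to be found in the camera images.
- manifold: Fixed aluminium base slab of the air manifold, 170 x 290 x 30 mm, carrying four grey tap modules in a row along y, 64 mm from axis to axis, in any order. Origin: on the bench below the line of tap axes, middle of the row; x points away from the buttons (the slab spans x -115 to +55 mm), z up.
- orange_grip (a point): Grip point of the orange knob, on its vertical turning axis, 15 mm below its top, about 104 mm above the bench. The knob is an upright bar 36 mm long (along this point's x; z up), 14 mm thick, 38 mm tall, on a 30 mm disc whose top is 23 mm below this point. Neighbouring bars come within 46 mm of this axis, so a gripper opened wide strikes them.
- orange_nip (a joint): Tightening of the orange tap past its seat, rad, 0 until it seats. Clockwise from above, the knob turns easily (0.03 N m) for an unknown 0.35 to 1.0 rad, whatever its bar's angle, then stiffly (about 0.35 N m turning, 0.2 to 0.3 when stopped, after 0.1 rad of springy wind-up) and stays where left. 20 degrees is 0.35; over 0.7 (40 degrees) the seat is crushed.
- orange_bleed_top (a point): Centre of the top of the orange bleed button (20 mm across, orange), in a black collar on the robot side of the orange tap (the coloured ring on its far side is only an outlet), about 50 mm lower than the knob's top; it is pressed straight down.
- orange_bleed (a joint): Travel of the orange bleed button, m: 0 up, 0.005 fully down, where the spring pushes back with 5 N.
- black_grip (a point): The same point on the black tap, on its turning axis; x lies along its bar. Same size as the orange one, turns very easily; not to be touched.
- black_tip (a point): One end of the black tap's bar, half-way up, 18 mm from its axis.
- black_bleed (a joint): Travel of the black bleed button, m; not to be pressed.
- black: Grey module of the black tap: 50 mm square and 35 mm high around the tap axis, with an 18 mm high step in front (-x) that carries the black button 60 mm from the axis. Origin: on the slab's top, below the tap axis.
- blue_grip (a point): The same point on the blue tap, on its turning axis; x lies along its bar. Same size as the orange one, turns very easily; not to be touched.
- blue_tip (a point): One end of the blue tap's bar, half-way up, 18 mm from its axis.
- blue_bleed (a joint): Travel of the blue bleed button, m; not to be pressed.
- blue: Grey module of the blue tap: 50 mm square and 35 mm high around the tap axis, with an 18 mm high step in front (-x) that carries the blue button 60 mm from the axis. Origin: on the slab's top, below the tap axis.
- green_grip (a point): The same point on the green tap, on its turning axis; x lies along its bar. Same size as the orange one, turns very easily; not to be touched.
- green_tip (a point): One end of the green tap's bar, half-way up, 18 mm from its axis.
- green_bleed (a joint): Travel of the green bleed button, m; not to be pressed.
- green: Grey module of the green tap: 50 mm square and 35 mm high around the tap axis, with an 18 mm high step in front (-x) that carries the green button 60 mm from the axis. Origin: on the slab's top, below the tap axis.
- orange: Grey module of the orange tap, 50 mm square and 35 mm high around the tap axis, with an 18 mm high step in front (-x) that carries the orange bleed button 60 mm from the axis. Origin: on the slab's top, below the tap axis.
- tape: Loose roll of yellow tape, 90 mm across, 25 mm high, beside the manifold. Origin: centre of its underside.
- fixings: Loose blue and white carton of fixings, 110 x 65 x 50 mm, at the other side. Origin: centre of its underside.
- driver: Loose red screwdriver lying behind the manifold. Origin: under its middle.

How it is judged:
On the way, in this order (a step that is already met when the one before it is completed fails the run):
1. the orange tap is shut: tightened 0.15 to 0.7 rad past its seat, and let go (value of joint orange_nip between 0.15 and 0.7 rad and contact force between the fingers and orange below 0.3 N), for 0.2 s.
2. the orange button is pressed at least 4 mm down, for half a second or more (value of joint orange_bleed above 0.004 m), for 0.5 s.
At the end, for the whole second after the job is handed in: The orange tap stands 0.15 to 0.7 rad past its seat, its button has sprung back up (within 1 mm), the other taps' bars are within 4 mm of where they were and the tape, carton of fixings and screwdriver within 15 mm (value of joint orange_nip between 0.15 and 0.7 rad and value of joint orange_bleed below 0.001 m and distance of each of black_tip, blue_tip, green_tip from where it was at the start of the episode below 0.004 m and distance of each of tape, fixings, driver from where it was at the start of the episode below 0.015 m); the robot touches nothing.
It fails at once if the orange tap is overtightened (more than 0.7 rad past its seat) (value of joint orange_nip above 0.7 rad).
It fails at once if the orange button is pressed (over 2.5 mm) before the tap is shut (value of joint orange_bleed above 0.0025 m and value of joint orange_nip below 0.15 rad).
It fails at once if the orange button is pushed with more than 25 N (contact force between any of the fingers, the arm and orange_bleed above 25 N).
It fails at once if another tap, its module or its button is touched with more than 1.5 N, its bar moved more than 4 mm or its button pressed over 1.5 mm (contact force between any of the fingers, the arm and black above 1.5 N or contact force between any of the fingers, the arm and blue above 1.5 N or contact force between any of the fingers, the arm and green above 1.5 N or distance of any of black_tip, blue_tip, green_tip from where it was at the start of the episode above 0.004 m or value of joint any of black_bleed, blue_bleed, green_bleed above 0.0015 m).
It fails at once if the tape, the fixings or the screwdriver is moved more than 15 mm (distance of any of tape, fixings, driver from where it was at the start of the episode above 0.015 m).
It also fails if it takes over 51 s, if anything falls off the work surface, if the arm or the gripper's body presses on something with over 40 N, if the wrist force passes 120 N, or if a joint passes its speed limit or range.

### The arm

A 7-joint arm with a two-finger parallel gripper is mounted at the origin on the work surface. World frame = base frame: x ahead of the robot, y to its left, z up, the work surface at z = 0. Lengths are in m, angles in rad, forces in N, time in s.
With the tool pointing down it reaches from about 0.4 to 0.85 m from the base axis. Payload 4.5 kg.
Tool frame: the origin (TCP) lies between the finger pads; the fingertips stand 14 mm ahead of it and the grasp point (between the pads) lies 5 mm behind it; z points along the fingers, y is the direction in which the jaws open and shut (so a half turn about z gives the same grasp; the last joint's range is limited). The gripper opens to 85 mm and grips with 20 to 120 N. Pads are 22 mm wide; open, the fingers measure 114 mm over their backs; the gripper's body (76 mm by 85 mm) begins 54 mm behind the grasp point. The pads swing forward as they close: fully open they stand 13 mm farther back than shut.
Start: joints at [1.174, 0.689, -0.195, 1.565, 0.157, 0.902, -0.215], TCP at [0.261, -0.568, 0.245] pointing down, gripper open.
Joint ranges: [-3.01, 3.01], [-0.46, 2.08], [-1.47, 1.51], [0.13, 2.56], [-1, 4.14], [0.04, 2.09], [-2.66, 2.66]. Speed limits (rad/s): [2.57, 2.57, 3.14, 3.14, 3.14, 3.14, 3.14].

### API

Orientations are given as a unit quaternion [w, x, y, z].
In Python, from workcell import manip gives the robot as it stands.
- The arm moves only by the tool drive_tool, never from a script. Its argument "commands" is a list of rows, each an object of numbers: "tx", "ty", "tz": the shift along the world's x, y, z in cm; "yaw": the turn about the world's z in rad. A call has 1 to 12 rows; each row is the pose to reach, as a shift and turn from the pose commanded when the call began; what a row does not reach only later rows make up. A row lasts 1/8 s, in which the tool goes at most 62.5 mm and 10.7 degrees, less where a joint would pass 70% of its speed; a pose out of reach is approached as far as the arm can. A call with a gripper value outside its range is refused whole. "hand" is the gripper command: -1 is fully open, 1 is shut, values between are in proportion, set as the call begins (left out, the last holds). The fingers move at their own pace and stop on an object; "force" is the grip in N (left out, the last holds). Time passes only in rows, so rows that repeat a pose let the fingers close. It gives the time, the measured TCP pose, the force and the opening at its end, in the units of the state.
- manip.get_obs(): the state, without advancing time (a new reading comes with each control period).
- manip.snapshot(name): name is "side" or "top" or "wrist"; returns the picture (420x560x3 uint8, red, green, blue); there is no depth.
- manip.calibration(name): a dict with "mtx" (3x3 intrinsics, pixels), "R" (3x3) and "t" (3): a world point X has camera coordinates R X + t; the wrist camera has in their place "tool_from_camera" (4x4, takes a point from camera to tool coordinates, whose origin is the TCP and whose axes are the flange's). Camera axes: x right, y down, z forward; pixel columns grow to the right and rows downward; lengths in m; the calibration is good to about 2 mm. A picture is of the moment at which its call begins: read the wrist's pose just before it. calibration takes no time and is no camera call.
- manip.finish_job(): hands the job in, once; it reports no verdict.
The state is a dict: "time": time; "joint_positions": joint angles; "qvel": joint speeds; "joint_efforts": joint torques, N m; "position": TCP position; "tool_rot": TCP orientation; "ft_force": force on the tool from outside, world axes, zero at the start; "moment": the same for the moment, N m; "grip_width": finger opening in m.
Only numpy, scipy, OpenCV 4.12 (cv2) and the standard library are available. Lean on these libraries where they do the work, as an engineer would, in place of code of your own. Each camera call takes 0.05 s, during which the arm holds its last target. There are 200 camera calls.

## Working session

There is one attempt and no reset: what is moved stays moved. The work goes in short steps, Python scripts to look and compute and a tool call to move; the robot and the scene stay as the last step left them, time stands still between calls to the robot, and variables do not carry over. Pictures are saved under pics/ and viewed, about 8 in all and at most 12, crops included, and the job is handed in when it is done.

Besides the shell and the picture viewer there is one more tool, called after "Call:" in YAML: its name, and indented under it one key for each argument. drive_tool: Moves the arm, as the interface text tells. Its arguments: {"type":"object","properties":{"commands":{"type":"array","items":{"type":"object","properties":{"tx":{"type":"number"},"ty":{"type":"number"},"tz":{"type":"number"},"yaw":{"type":"number"}}}},"hand":{"type":"number"},"force":{"type":"number"}},"required":["commands"]}

```bash
mkdir -p pics; ls
python3 - <<'E'
from workcell import manip
import cv2,numpy as np
o=manip.get_obs();print(o)
for n in ("top","side"):
    im=manip.snapshot(n);cv2.imwrite(f"pics/{n}0.png",im[:,:,::-1])
    c=manip.calibration(n);print(n,c)
print(manip.calibration("wrist"))
E
```

```text
pics
{'time': 0.0, 'joint_positions': array([ 1.17379905,  0.68998166, -0.19454146,  1.56640127,  0.15730433,
        0.90253169, -0.21510191]), 'qvel': array([-1.33252488e-04, -6.22744125e-04, -8.32223507e-04, -8.08930565e-04,
       -1.45695921e-04, -6.76426518e-04,  1.43047010e-05]), 'joint_efforts': array([-3.14183417e-04, -5.39607453e+01, -1.26602255e+00, -1.58540457e+01,
        9.26002453e-03,  9.63670289e-03, -2.42919924e-05]), 'position': array([ 0.2606846 , -0.56730936,  0.24447095]), 'tool_rot': array([-9.24727727e-04,  9.76878691e-01,  2.13792175e-01, -2.70686986e-04]), 'ft_force': array([ 0.0733775 ,  0.29948414, -0.47601513]), 'moment': array([ 0.01717855, -0.0109228 ,  0.00859708]), 'grip_width': 0.08562749753586045}
top {'mtx': array([[523.71181971,   0.        , 280.41763162],
       [  0.        , 523.71181971, 206.64950649],
       [  0.        ,   0.        ,   1.        ]]), 'R': array([[ 0.00676487, -0.9995279 ,  0.02997037],
       [-0.99342621, -0.01014253, -0.1140241 ],
       [ 0.11427425, -0.02900199, -0.99302582]]), 't': array([0.00206778, 0.6254631 , 1.15
[... 203 characters left out ...]
 -0.33408383,  0.01413517],
       [-0.26303543,  0.71458663, -0.64821163],
       [ 0.20645622, -0.61461691, -0.76132902]]), 't': array([0.59427792, 0.21825744, 0.85831861])}
{'mtx': array([[333.31411125,   0.        , 285.10248131],
       [  0.        , 333.31411125, 207.80518633],
       [  0.        ,   0.        ,   1.        ]]), 'tool_from_camera': array([[ 1.69707733e-04, -9.55751373e-01, -2.94175600e-01,
         7.48406419e-02],
       [ 9.99999981e-01,  1.88954155e-04, -3.70032815e-05,
         1.07599367e-05],
       [ 9.09516389e-05, -2.94175588e-01,  9.55751388e-01,
        -1.28267467e-01],
       [ 0.00000000e+00,  0.00000000e+00,  0.00000000e+00,
         1.00000000e+00]])}
```

View pics/top0.png

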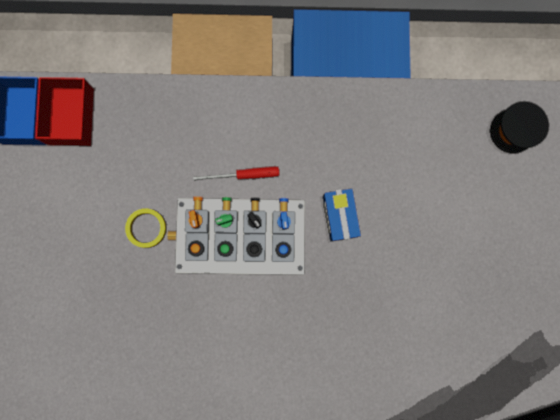

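View pics/side0.png

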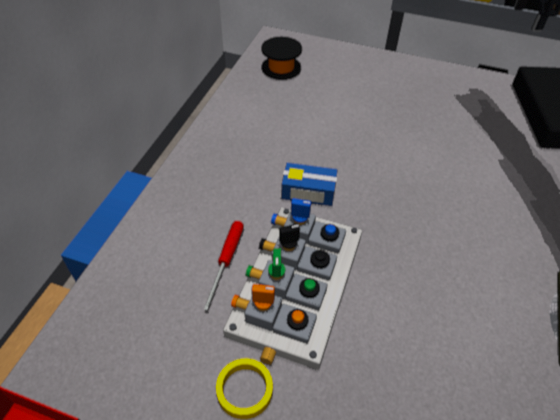

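The orange tap is at the left end of the row (+y): knob near (195,219) and button near (196,249) in the top view, at (263,297) and (297,318) in the side view. Green is next to it, and the tape lies to its left.

```bash
cat > h.py <<'E'
from workcell import manip
import cv2,numpy as np
from scipy.spatial.transform import Rotation as Ro
def cam(n,o=None):
    c=manip.calibration(n)
    if n!="wrist": return c["mtx"],c["R"],c["t"]
    q=o["tool_rot"];T=np.eye(4);T[:3,:3]=Ro.from_quat([q[1],q[2],q[3],q[0]]).as_matrix();T[:3,3]=o["position"]
    W=np.linalg.inv(T@c["tool_from_camera"]);return c["mtx"],W[:3,:3],W[:3,3]
def ray(C,uv,z):
    K,R,t=C;d=R.T@np.linalg.inv(K)@np.array([*uv,1.]);c=-R.T@t
    return c+d*(z-c[2])/d[2]
def proj(C,X):
    K,R,t=C;p=K@(R@np.asarray(X)+t);return p[:2]/p[2]
HUE={"orange":(5,18),"green":(50,85),"blue":(100,125),"yellow":(25,34)}
def blobs(im,col,amin=15,s=130,v=60):
    hsv=cv2.cvtColor(im,cv2.COLOR_RGB2HSV);a,b=HUE[col]
    m=cv2.inRange(hsv,(a,s,v),(b,255,255))
    n,l,st,ce=cv2.connectedComponentsWithStats(m)
    return [(st[i,4],ce[i],l==i) for i in range(1,n) if st[i,4]>=amin]
E
python3 - <<'E'
from h import *
for n in ("top","side"):
    im=cv2.imread(f"pics/{n}0.png")[:,:,::-1].copy();C=cam(n)
    for col in("orange","green","blue"):
        for a,c,m in blobs(im,col):
            if 120<c[0]<380 and 150<c[1]<400: print(n,col,a,c.round(1),"z.069",ray(C,c,.069)[:2].round(4),"z.105",ray(C,c,.105)[:2].round(4))
C=cam("top")
for uv in((178,199),(304,200),(303,273),(177,273)):print(ray(C,uv,.03).round(3))
E
```

```text
top orange 30 [197.8 198.4] z.069 [0.638  0.1899] z.105 [0.6333 0.1853]
top orange 152 [194.6 218.7] z.069 [0.5932 0.1958] z.105 [0.5899 0.191 ]
top orange 73 [194.6 247.7] z.069 [0.53   0.1941] z.105 [0.5287 0.1893]
top green 15 [226.3 198.5] z.069 [0.6383 0.1276] z.105 [0.6337 0.1249]
top green 117 [225.5 220.3] z.069 [0.5904 0.1285] z.105 [0.5872 0.1257]
top green 69 [224.3 248.2] z.069 [0.5293 0.1298] z.105 [0.5281 0.1271]
top blue 412 [351.5 215. ] z.069 [ 0.6048 -0.1488] z.105 [ 0.6011 -0.1428]
top blue 466 [333.3 217.8] z.069 [ 0.5981 -0.1084] z.105 [ 0.5947 -0.1037]
top blue 16 [283.5 199.5] z.069 [0.6375 0.0017] z.105 [0.6329 0.0029]
top blue 126 [283.3 219.8] z.069 [0.5926 0.0019] z.105 [0.5894 0.0032]
top blue 70 [283.1 249. ] z.069 [0.5285 0.002 ] z.105 [0.5273 0.0032]
side orange 479 [262.5 296.2] z.069 [0.5971 0.182 ] z.105 [0.5892 0.2014]
side orange 67 [234.7 300.5] z.069 [0.6372 0.2053] z.105 [0.6274 0.2236]
side orange 148 [297.5 316. ] z.069 [0.531  0.1967] z.105 [0.5264 0.2154]
side green 210 [276.8 262.3] z.069 [0.5976 0.1102] z.105 [0.5897 0.1332]
side green 34 [248.3 270.5] z.069 [0.6381 0.1431] z.105 [0.6282 0.1646]
side green 103 [309.3 283.9] z.069 [0.5309 0.1327] z.105 [0.5264 0.1546]
side blue 298 [313.4 169.2] z.069 [ 0.6043 -0.132 ] z.105 [ 0.5961 -0.0967]
side blue 1062 [305.8 195. ] z.069 [ 0.5975 -0.0584] z.105 [ 0.5896 -0.0268]
side blue 36 [273.3 218.3] z.069 [0.6372 0.0189] z.105 [0.6274 0.0465]
side blue 92 [330.  229.1] z.069 [0.53  0.007] z.105 [0.5255 0.0353]
[0.641 0.24  0.03 ]
[ 0.642 -0.047  0.03 ]
[ 0.477 -0.045  0.03 ]
[0.475 0.237 0.03 ]
```

Call:
drive_tool:
  commands:
    - {"tx":3,"ty":6,"tz":1}
    - {"tx":6,"ty":12,"tz":1}
    - {"tx":9,"ty":18,"tz":1}
    - {"tx":12,"ty":24,"tz":1}
    - {"tx":14,"ty":30,"tz":1}
    - {"tx":17,"ty":36,"tz":1}
    - {"tx":20,"ty":42,"tz":1}
    - {"tx":22,"ty":48,"tz":1}
    - {"tx":25,"ty":54,"tz":1}
    - {"tx":28,"ty":60,"tz":1}
    - {"tx":30,"ty":66,"tz":1}
    - {"tx":31,"ty":71,"tz":1}
  hand: 0.3
  force: 40

```text
$.commands[0]: bad value
```

Call:
drive_tool:
  commands:
    - {"tx":1,"ty":3}
    - {"tx":2,"ty":5}
    - {"tx":2,"ty":5}

```text
$.commands[0]: bad value
```

Run:
```python
from h import *
o=manip.get_obs();im=manip.snapshot("wrist");cv2.imwrite("pics/w1.png",im[:,:,::-1])
np.savez("w1.npz",**o)
print(o["time"],o["joint_positions"].round(2),o["position"],o["tool_rot"],o["grip_width"],o["ft_force"])
C=cam("wrist",o)
for col in("orange","green"):
    for a,c,m in blobs(im,col,60):
        r=cv2.minAreaRect(cv2.findContours(m.astype(np.uint8),0,2)[0][0]);print(col,a,c.round(1),r,ray(C,c,.069)[:2].round(4),ray(C,c,.119)[:2].round(4))
```

```text
0.1 [ 1.17  0.69 -0.19  1.57  0.16  0.9  -0.22] [ 0.2607204  -0.56739786  0.24455832] [-8.08550666e-04  9.76879860e-01  2.13787347e-01 -2.35984360e-04] 0.08505614485122527 [ 0.72111445 -0.46321167  0.30899343]
orange 549 [548.1 154.4] ((547.5, 150.0), (50.0, 23.0), 90.0) [ 0.3895 -0.7706] [ 0.3795 -0.732 ]
orange 1451 [474.6 314.2] ((469.800048828125, 313.9000244140625), (73.79023742675781, 29.516094207763672), 26.56505012512207) [ 0.2204 -0.8059] [ 0.2383 -0.7616]
```

View pics/w1.png

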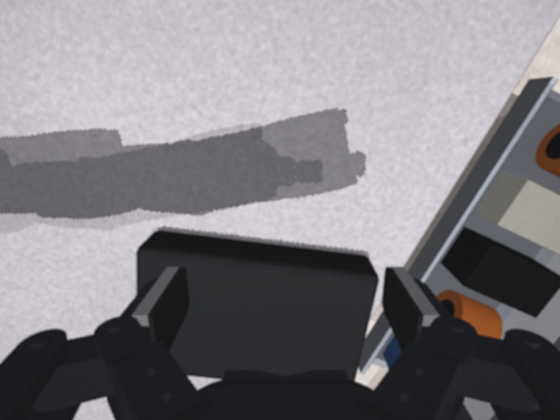

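The call was refused because each row needs all four keys. The picture still shows the start pose, with a black box and bins at the right.

Call:
drive_tool:
  commands:
    - {"tx":3,"ty":6,"tz":1,"yaw":0}
    - {"tx":6,"ty":12,"tz":1,"yaw":0}
    - {"tx":9,"ty":18,"tz":1,"yaw":0}
    - {"tx":12,"ty":24,"tz":1,"yaw":0}
    - {"tx":14,"ty":30,"tz":1,"yaw":0}
    - {"tx":17,"ty":36,"tz":1,"yaw":0}
    - {"tx":20,"ty":42,"tz":1,"yaw":0}
    - {"tx":22,"ty":48,"tz":1,"yaw":0}
    - {"tx":25,"ty":54,"tz":1,"yaw":0}
    - {"tx":28,"ty":60,"tz":1,"yaw":0}
    - {"tx":30,"ty":66,"tz":1,"yaw":0}
    - {"tx":31,"ty":71,"tz":1,"yaw":0}
  hand: 0.3
  force: 40

```text
time: 1.65
position: [0.5645, 0.1178, 0.2551]
tool_rot: [0.0, 0.977, 0.213, 0.0]
ft_force: [1.1, 0.4, -0.9]
grip_width: 0.0301
```

Call:
drive_tool:
  commands:
    - {"tx":1,"ty":3,"tz":0,"yaw":0}
    - {"tx":2,"ty":5,"tz":0,"yaw":0}
    - {"tx":2,"ty":5,"tz":0,"yaw":0}

```text
time: 2.02
position: [0.5836, 0.1682, 0.2548]
tool_rot: [-0.001, 0.977, 0.215, -0.0]
ft_force: [0.0, -0.2, 0.4]
grip_width: 0.0298
```

Run:
```python
from h import *
o=manip.get_obs();im=manip.snapshot("wrist");cv2.imwrite("pics/w2.png",im[:,:,::-1])
np.savez("w2.npz",**o)
print(o["time"],o["joint_positions"].round(2),o["position"],o["tool_rot"],o["grip_width"],o["ft_force"])
C=cam("wrist",o)
for col in("orange","green"):
    for a,c,m in blobs(im,col,60):
        r=cv2.minAreaRect(cv2.findContours(m.astype(np.uint8),0,2)[0][0]);print(col,a,c.round(1),r,ray(C,c,.069)[:2].round(4),ray(C,c,.119)[:2].round(4))
```

```text
2.025 [-0.28  0.65 -0.13  1.61  0.1   0.88 -1.58] [0.58362971 0.16823214 0.25484526] [-5.28614524e-04  9.76540927e-01  2.15331228e-01 -3.37708108e-05] 0.02979402566901663 [ 0.0333543  -0.21199351  0.39082617]
orange 500 [284. 127.] ((283.20001220703125, 128.10000610351562), (20.124608993530273, 31.304948806762695), 26.56505012512207) [0.6337 0.1928] [0.6365 0.1939]
orange 286 [338.7 160.5] ((338.70001220703125, 160.6000213623047), (14.310833930969238, 20.124608993530273), 26.56505012512207) [0.6275 0.133 ] [0.6313 0.1436]
orange 271 [207.5 161.3] ((207.4587860107422, 161.09278869628906), (16.34707260131836, 17.057815551757812), 23.962491989135742) [0.5746 0.2452] [0.5868 0.2379]
orange 923 [264.4 172.9] ((265.48779296875, 175.8902587890625), (45.60822677612305, 30.810400009155273), 83.6598129272461) [0.5871 0.1919] [0.5974 0.1931]
orange 151 [390.4 184.3] ((390.4000549316406, 184.30001831054688), (6.945944309234619, 21.954145431518555), 29.744882583618164) [0.6281 0.0771] [0.6318 0.0966]
orange 69 [398.9 188.9] ((398.91522216796875, 188.72145080566406), (3.588235378265381, 21.9411773
[... 161 characters left out ...]
47119140625) [0.627 0.017] [0.6309 0.046 ]
orange 349 [241.3 221.3] ((241.0, 221.0), (20.0, 20.0), 90.0) [0.5326 0.193 ] [0.5515 0.194 ]
green 103 [346.3 146.2] ((346.2000427246094, 146.10000610351562), (17.441329956054688, 5.366562843322754), 26.56505012512207) [0.6424 0.1328] [0.6438 0.1434]
green 181 [327.6 190.5] ((327.4192199707031, 189.85589599609375), (24.31812286376953, 9.251460075378418), 7.594643592834473) [0.5971 0.1292] [0.6057 0.1404]
green 470 [334.9 210. ] ((331.8424377441406, 210.3124237060547), (40.6292839050293, 15.203496932983398), 4.969740867614746) [0.5825 0.1137] [0.5935 0.1273]
green 264 [298.4 246.4] ((298.0, 246.5), (17.0, 18.0), 90.0) [0.5321 0.1296] [0.5511 0.1407]
```

View pics/w2.png

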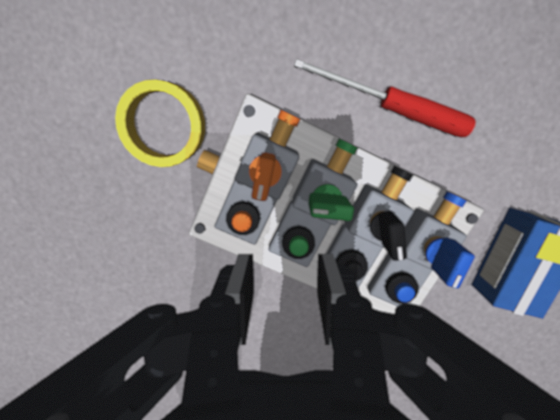

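The wrist picture shows the orange knob around (264,173), its button at (241,221), and green close on the right. I'll crop in to read the bar's angle.

Run:
```python
from h import *
im=cv2.imread("pics/w2.png")[130:240,215:365]
cv2.imwrite("pics/w2c.png",cv2.resize(im,None,fx=5,fy=5,interpolation=cv2.INTER_CUBIC))
```

```text
(no output)
```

View pics/w2c.png

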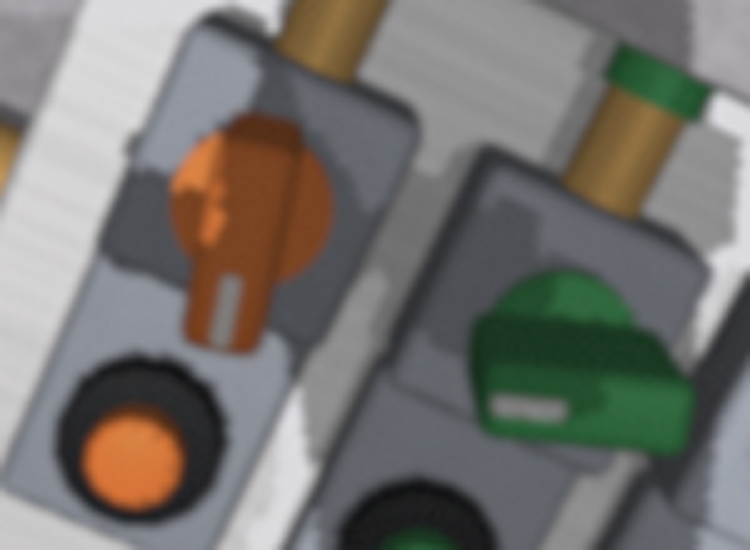

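Run:
```python
from h import *
o=dict(np.load("w2.npz"));C=cam("wrist",o)
g=lambda u,v,z:ray(C,(u/5+214.6,v/5+129.6),z)
n=g(223,347,.119);f=g(261,150,.119);m=g(226,310,.119)
print(n,f,np.linalg.norm(n-f),(n+f)/2,np.arctan2(*(f-n)[1::-1]))
print([g(*p,.119).round(4) for p in((187,342),(255,352),(222,152),(300,150))])
a=g(235,278,.119)-g(217,343,.119);print("marker",np.arctan2(a[1],a[0]),"disc",g(252,200,.081),"button",g(133,460,.069))
gn=[g(*p,.119).round(4) for p in((478,432),(690,455),(480,335),(625,330))];print(gn)
```

```text
[0.57564094 0.18816859 0.119     ] [0.6079393  0.19567876 0.119     ] 0.03316001133965022 [0.59179012 0.19192367 0.119     ] 0.22846502053649514
[array([0.5739, 0.1939, 0.119 ]), array([0.5771, 0.183 , 0.119 ]), array([0.605 , 0.2012, 0.119 ]), array([0.6105, 0.1901, 0.119 ])]
marker 0.15110838820347144 disc [0.59258051 0.19288893 0.081     ] button [0.53221711 0.19295007 0.069     ]
[array([0.5801, 0.1436, 0.119 ]), array([0.5914, 0.1096, 0.119 ]), array([0.5953, 0.1507, 0.119 ]), array([0.606 , 0.1295, 0.119 ])]
```

Call:
drive_tool:
  commands:
    - {"tx":0,"ty":0,"tz":-3,"yaw":-0.1}
    - {"tx":0,"ty":0,"tz":-5,"yaw":-0.2}
    - {"tx":0,"ty":0,"tz":-7,"yaw":-0.2}
    - {"tx":0,"ty":0,"tz":-7,"yaw":-0.2}
    - {"tx":0,"ty":0,"tz":-7,"yaw":-0.2}

```text
time: 2.7
position: [0.5841, 0.1651, 0.1861]
tool_rot: [0.0, 0.993, 0.115, 0.0]
ft_force: [-0.4, 0.9, 0.5]
grip_width: 0.0301
```

Run:
```python
from h import *
o=manip.get_obs();im=manip.snapshot("wrist");cv2.imwrite("pics/w3.png",im[:,:,::-1])
np.savez("w3.npz",**o)
print(o["time"],o["joint_positions"].round(2),o["position"],o["tool_rot"],o["ft_force"],o["moment"])
```

```text
2.7 [-0.32  0.73 -0.06  1.69  0.06  0.72 -1.75] [0.58408299 0.16509029 0.18608152] [1.80220897e-04 9.93422640e-01 1.14504517e-01 3.77151232e-04] [-0.35760795  0.9411715   0.51407989] [-0.00698414  0.05888355 -0.05825797]
```

View pics/w3.png

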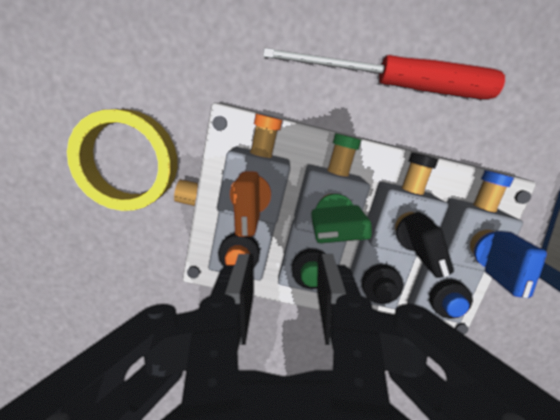

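The commanded y fell short, at about 0.165. Clockwise also drives joint 7 down towards its limit, so I'll turn the wrist half a turn first.

Call:
drive_tool:
  commands:
    - {"tx":0.4,"ty":1,"tz":2,"yaw":0.18}
    - {"tx":0.8,"ty":2.7,"tz":4,"yaw":0.36}
    - {"tx":0.8,"ty":2.7,"tz":4,"yaw":0.54}
    - {"tx":0.8,"ty":2.7,"tz":4,"yaw":0.72}
    - {"tx":0.8,"ty":2.7,"tz":4,"yaw":0.9}
    - {"tx":0.8,"ty":2.7,"tz":4,"yaw":1.08}
    - {"tx":0.8,"ty":2.7,"tz":4,"yaw":1.26}
    - {"tx":0.8,"ty":2.7,"tz":4,"yaw":1.44}
    - {"tx":0.8,"ty":2.7,"tz":4,"yaw":1.6}
    - {"tx":0.8,"ty":2.7,"tz":4,"yaw":1.6}

```text
time: 4.0
position: [0.5922, 0.1926, 0.2261]
tool_rot: [0.0, 0.61, 0.792, 0.001]
ft_force: [0.2, 0.1, 0.4]
grip_width: 0.0299
```

Call:
drive_tool:
  commands:
    - {"tx":0,"ty":0,"tz":0,"yaw":0.18}
    - {"tx":0,"ty":0,"tz":0,"yaw":0.36}
    - {"tx":0,"ty":0,"tz":0,"yaw":0.54}
    - {"tx":0,"ty":0,"tz":0,"yaw":0.72}
    - {"tx":0,"ty":0,"tz":0,"yaw":0.9}
    - {"tx":0,"ty":0,"tz":0,"yaw":1.08}
    - {"tx":0,"ty":0,"tz":0,"yaw":1.26}
    - {"tx":0,"ty":0,"tz":0,"yaw":1.44}
    - {"tx":0,"ty":0,"tz":0,"yaw":1.54}
    - {"tx":0,"ty":0,"tz":0,"yaw":1.54}
    - {"tx":0,"ty":0,"tz":0,"yaw":1.54}

```text
time: 5.38
position: [0.5919, 0.193, 0.2255]
tool_rot: [0.0, -0.113, 0.994, -0.0]
ft_force: [0.6, 0.3, 0.0]
grip_width: 0.0296
```

Run:
```python
from h import *
o=manip.get_obs();im=manip.snapshot("wrist");cv2.imwrite("pics/w4.png",im[:,:,::-1])
np.savez("w4.npz",**o)
print(o["time"],o["joint_positions"].round(2),o["position"],o["tool_rot"],o["ft_force"],o["moment"])
C=cam("wrist",o);u,v=proj(C,[.592,.192,.119]).astype(int);print(u,v)
u0,v0=u-60,v-60
cv2.imwrite("pics/w4c.png",cv2.resize(im[max(v0,0):v0+110,u0:u0+140,::-1],None,fx=5,fy=5,interpolation=cv2.INTER_CUBIC));print(u0,v0)
```

```text
5.375 [ 0.08  0.85 -0.92  1.57  0.74  1.1   0.77] [0.59187324 0.19295914 0.22552732] [ 1.57076867e-04 -1.12786276e-01  9.93619238e-01 -2.00998588e-04] [0.61163807 0.25267224 0.01335435] [0.02628275 0.00488384 0.03210134]
283 211
223 151
```

View pics/w4c.png

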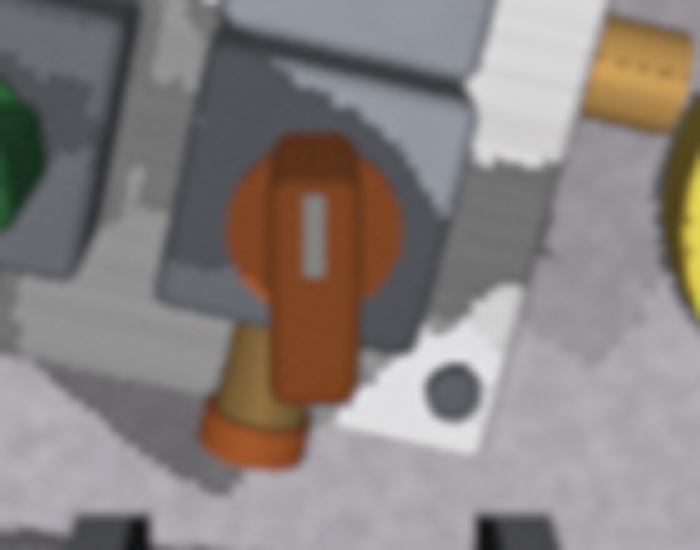

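Run:
```python
from h import *
o=dict(np.load("w4.npz"));C=cam("wrist",o)
g=lambda u,v,z:ray(C,(u/5+222.6,v/5+150.6),z)
n=g(315,180,.119);f=g(315,402,.119)
print(n,f,(n+f)/2,np.linalg.norm(n-f),np.arctan2(*(f-n)[1::-1]),g(315,222,.081))
im=cv2.imread("pics/w4.png")[:,:,::-1].copy()
for a,c,m in blobs(im,"orange",60): print(a,c.round(1),ray(C,c,.069).round(4))
```

```text
[0.57323195 0.18896272 0.119     ] [0.60669636 0.19668049 0.119     ] [0.58996416 0.1928216  0.119     ] 0.03434283945923689 0.22666307714192596 [0.58925497 0.19270453 0.081     ]
479 [301.7 125.1] [0.5308 0.1929 0.069 ]
311 [350.3 165.9] [0.5547 0.2419 0.069 ]
325 [ 76.6 182.2] [0.6221 0.0129 0.069 ]
1482 [282.5 209.5] [0.6061 0.1937 0.069 ]
304 [145.  198.2] [0.6232 0.0727 0.069 ]
267 [211.2 211.9] [0.6227 0.1319 0.069 ]
```

Call:
drive_tool:
  commands:
    - {"tx":-0.1,"ty":0,"tz":-4,"yaw":0}
    - {"tx":-0.1,"ty":0,"tz":-8,"yaw":0}
    - {"tx":-0.1,"ty":0,"tz":-11,"yaw":0}
    - {"tx":-0.1,"ty":0,"tz":-12.4,"yaw":0}
    - {"tx":-0.1,"ty":0,"tz":-12.4,"yaw":0}
    - {"tx":-0.1,"ty":0,"tz":-12.4,"yaw":0}

```text
time: 6.18
position: [0.5915, 0.1938, 0.1027]
tool_rot: [0.001, -0.114, 0.993, 0.001]
ft_force: [-0.6, 0.7, 0.3]
grip_width: 0.0298
```

Call:
drive_tool:
  commands:
    - {"tx":0,"ty":0,"tz":0,"yaw":0}
    - {"tx":0,"ty":0,"tz":0,"yaw":0}
    - {"tx":0,"ty":0,"tz":0,"yaw":0}
    - {"tx":0,"ty":0,"tz":0,"yaw":0}
  hand: 0.95
  force: 60

```text
time: 6.68
position: [0.5916, 0.1932, 0.1028]
tool_rot: [0.001, -0.114, 0.993, 0.0]
ft_force: [-0.8, -1.3, 6.5]
grip_width: 0.0128
```

```bash
cat > s.py <<'E'
from h import *
o=manip.get_obs();q=o["tool_rot"]
print(round(o["time"],2),"yaw",round(2*np.arctan2(q[2],q[1])-np.pi,4),"p",o["position"].round(4),"F",o["ft_force"].round(2),"M",o["moment"].round(3),"q7",o["joint_positions"][6].round(2),"w",round(o["grip_width"],4))
E
python3 s.py
```

```text
6.67 yaw 0.2287 p [0.5916 0.1932 0.1028] F [-0.75 -1.28  6.47] M [-0.301  0.007  0.012] q7 0.64 w 0.0128
```

Call:
drive_tool:
  commands:
    - {"tx":0,"ty":0,"tz":0,"yaw":-0.1}
    - {"tx":0,"ty":0,"tz":0,"yaw":-0.2}
    - {"tx":0,"ty":0,"tz":0,"yaw":-0.3}
    - {"tx":0,"ty":0,"tz":0,"yaw":-0.3}

```text
time: 7.18
position: [0.5916, 0.1931, 0.1027]
tool_rot: [0.001, 0.036, 0.999, 0.0]
ft_force: [-0.4, -0.9, 6.3]
grip_width: 0.0134
```

```bash
python3 s.py
```

```text
7.17 yaw -0.072 p [0.5916 0.1931 0.1027] F [-0.38 -0.86  6.27] M [-0.292  0.015  0.021] q7 0.38 w 0.0134
```

Call:
drive_tool:
  commands:
    - {"tx":0,"ty":0,"tz":0,"yaw":-0.07}
    - {"tx":0,"ty":0,"tz":0,"yaw":-0.07}

```text
time: 7.42
position: [0.5917, 0.1932, 0.1028]
tool_rot: [0.001, 0.071, 0.997, 0.0]
ft_force: [-0.1, -1.8, 7.0]
grip_width: 0.0128
```

```bash
python3 s.py
```

```text
7.42 yaw -0.1417 p [0.5917 0.1932 0.1028] F [-0.14 -1.76  6.99] M [-0.352  0.066  0.005] q7 0.32 w 0.0128
```

Call:
drive_tool:
  commands:
    - {"tx":0,"ty":0,"tz":0,"yaw":-0.07}
    - {"tx":0,"ty":0,"tz":0,"yaw":-0.07}

```text
time: 7.68
position: [0.5916, 0.1931, 0.1027]
tool_rot: [0.001, 0.106, 0.994, 0.0]
ft_force: [-0.7, -1.8, 6.9]
grip_width: 0.0134
```

```bash
python3 s.py
```

```text
7.67 yaw -0.2116 p [0.5916 0.1931 0.1027] F [-0.71 -1.77  6.9 ] M [-0.349  0.06  -0.021] q7 0.26 w 0.0134
```

Call:
drive_tool:
  commands:
    - {"tx":0,"ty":0,"tz":0,"yaw":-0.07}
    - {"tx":0,"ty":0,"tz":0,"yaw":-0.07}

```text
time: 7.92
position: [0.5917, 0.1931, 0.1028]
tool_rot: [0.001, 0.14, 0.99, 0.0]
ft_force: [0.3, -0.8, 6.0]
grip_width: 0.0132
```

```bash
python3 s.py
```

```text
7.92 yaw -0.2817 p [0.5917 0.1931 0.1028] F [ 0.32 -0.83  6.03] M [-0.348  0.055  0.011] q7 0.2 w 0.0132
```

Call:
drive_tool:
  commands:
    - {"tx":0,"ty":0,"tz":0,"yaw":-0.07}
    - {"tx":0,"ty":0,"tz":0,"yaw":-0.07}

```text
time: 8.18
position: [0.5916, 0.1931, 0.1027]
tool_rot: [0.001, 0.175, 0.985, 0.0]
ft_force: [-0.9, -1.3, 6.6]
grip_width: 0.0133
```

```bash
python3 s.py
```

```text
8.18 yaw -0.3517 p [0.5916 0.1931 0.1027] F [-0.86 -1.31  6.57] M [-0.339  0.007 -0.034] q7 0.14 w 0.0133
```

Call:
drive_tool:
  commands:
    - {"tx":0,"ty":0,"tz":0,"yaw":-0.07}
    - {"tx":0,"ty":0,"tz":0,"yaw":-0.07}

```text
time: 8.43
position: [0.5917, 0.1931, 0.1028]
tool_rot: [0.001, 0.209, 0.978, 0.0]
ft_force: [-0.9, -1.9, 7.0]
grip_width: 0.0128
```

```bash
python3 s.py
```

```text
8.43 yaw -0.4217 p [0.5917 0.1931 0.1028] F [-0.89 -1.89  6.98] M [-0.342 -0.003 -0.011] q7 0.08 w 0.0128
```

Call:
drive_tool:
  commands:
    - {"tx":0,"ty":0,"tz":0,"yaw":-0.07}
    - {"tx":0,"ty":0,"tz":0,"yaw":-0.07}

```text
time: 8.68
position: [0.5917, 0.193, 0.1028]
tool_rot: [0.001, 0.243, 0.97, 0.0]
ft_force: [-0.5, -1.4, 5.9]
grip_width: 0.0132
```

```bash
python3 s.py
```

```text
8.68 yaw -0.4917 p [0.5917 0.193  0.1028] F [-0.46 -1.37  5.93] M [-0.382  0.071 -0.006] q7 0.03 w 0.0132
```

Call:
drive_tool:
  commands:
    - {"tx":0,"ty":0,"tz":0,"yaw":-0.07}
    - {"tx":0,"ty":0,"tz":0,"yaw":-0.07}

```text
time: 8.93
position: [0.5917, 0.193, 0.1028]
tool_rot: [0.001, 0.277, 0.961, 0.0]
ft_force: [-1.3, -2.0, 6.5]
grip_width: 0.0136
```

```bash
python3 s.py
```

```text
8.93 yaw -0.5617 p [0.5917 0.193  0.1028] F [-1.31 -1.99  6.54] M [-0.366  0.082  0.01 ] q7 -0.03 w 0.0136
```

Call:
drive_tool:
  commands:
    - {"tx":0,"ty":0,"tz":0,"yaw":-0.07}
    - {"tx":0,"ty":0,"tz":0,"yaw":-0.07}

```text
time: 9.18
position: [0.5917, 0.193, 0.1027]
tool_rot: [0.001, 0.311, 0.951, 0.0]
ft_force: [-0.2, -1.8, 6.6]
grip_width: 0.0131
```

```bash
python3 s.py
```

```text
9.18 yaw -0.6317 p [0.5917 0.193  0.1027] F [-0.19 -1.83  6.64] M [-0.382  0.066 -0.051] q7 -0.09 w 0.0131
```

Call:
drive_tool:
  commands:
    - {"tx":0,"ty":0,"tz":0,"yaw":-0.07}
    - {"tx":0,"ty":0,"tz":0,"yaw":-0.07}

```text
time: 9.43
position: [0.5917, 0.193, 0.1028]
tool_rot: [0.001, 0.344, 0.939, 0.0]
ft_force: [-0.4, -2.3, 6.0]
grip_width: 0.0132
```

```bash
python3 s.py
```

```text
9.43 yaw -0.7013 p [0.5917 0.193  0.1028] F [-0.4  -2.34  5.96] M [-0.477  0.039  0.116] q7 -0.15 w 0.0132
```

Call:
drive_tool:
  commands:
    - {"tx":0,"ty":0,"tz":0,"yaw":-0.07}
    - {"tx":0,"ty":0,"tz":0,"yaw":-0.07}

```text
time: 9.68
position: [0.5917, 0.193, 0.1028]
tool_rot: [0.001, 0.376, 0.927, 0.0]
ft_force: [-0.2, -2.2, 6.0]
grip_width: 0.0135
```

```bash
python3 s.py
```

```text
9.68 yaw -0.7706 p [0.5917 0.193  0.1028] F [-0.24 -2.17  6.04] M [-0.417  0.016  0.328] q7 -0.2 w 0.0135
```

Call:
drive_tool:
  commands:
    - {"tx":0,"ty":0,"tz":0,"yaw":-0.07}
    - {"tx":0,"ty":0,"tz":0,"yaw":-0.07}

```text
time: 9.93
position: [0.5916, 0.1929, 0.1028]
tool_rot: [0.001, 0.408, 0.913, 0.0]
ft_force: [-1.0, -1.2, 6.9]
grip_width: 0.0131
```

```bash
python3 s.py; python3 -c "
from h import *
cv2.imwrite('pics/t5.png',cv2.resize(manip.snapshot('wrist')[:,:,::-1],None,fx=1.4,fy=1.4))"
```

```text
9.93 yaw -0.8407 p [0.5916 0.1929 0.1028] F [-1.05 -1.25  6.93] M [-0.404  0.031  0.201] q7 -0.26 w 0.0131
```

View pics/t5.png

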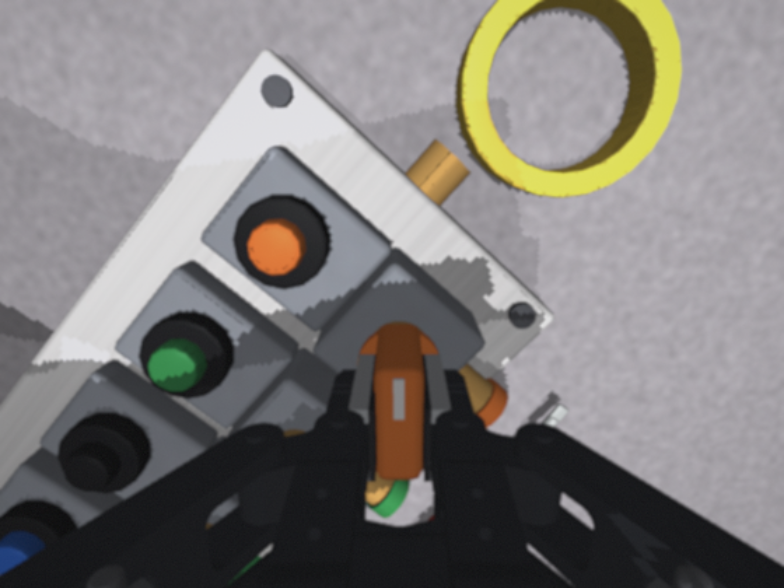

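The moment rises from about 0 to 0.12 to 0.33 N m between yaw -0.63 and -0.77, so the seat is at about yaw -0.665. The picture shows the bar held squarely at (398,400). I'm aiming for yaw -1.06, about 0.4 past the seat.

Call:
drive_tool:
  commands:
    - {"tx":0,"ty":0,"tz":0,"yaw":-0.07}
    - {"tx":0,"ty":0,"tz":0,"yaw":-0.14}
    - {"tx":0,"ty":0,"tz":0,"yaw":-0.22}
    - {"tx":0,"ty":0,"tz":0,"yaw":-0.22}

```text
time: 10.48
position: [0.5916, 0.1929, 0.1027]
tool_rot: [0.001, 0.506, 0.863, 0.0]
ft_force: [0.2, -2.6, 6.2]
grip_width: 0.0131
```

```bash
python3 s.py
```

```text
10.47 yaw -1.0606 p [0.5916 0.1929 0.1027] F [ 0.22 -2.6   6.2 ] M [-0.419  0.031  0.282] q7 -0.43 w 0.0131
```

Call:
drive_tool:
  commands:
    - {"tx":0,"ty":0,"tz":0,"yaw":0}
    - {"tx":0,"ty":0,"tz":0,"yaw":0}
    - {"tx":0,"ty":0,"tz":0,"yaw":0}
    - {"tx":0,"ty":0,"tz":0,"yaw":0}
  hand: 0.3

```text
time: 10.98
position: [0.5907, 0.1931, 0.1012]
tool_rot: [-0.0, 0.506, 0.863, -0.0]
ft_force: [-0.1, 0.4, -0.2]
grip_width: 0.0297
```

Call:
drive_tool:
  commands:
    - {"tx":0,"ty":0,"tz":3,"yaw":0}
    - {"tx":0,"ty":0,"tz":7,"yaw":0}
    - {"tx":0,"ty":0,"tz":10,"yaw":0}
    - {"tx":0,"ty":0,"tz":10,"yaw":0}
    - {"tx":0,"ty":0,"tz":10,"yaw":0}

```text
time: 11.6
position: [0.5903, 0.1926, 0.2006]
tool_rot: [-0.0, 0.506, 0.863, -0.001]
ft_force: [-0.1, -0.5, 0.1]
grip_width: 0.0297
```

```bash
python3 s.py
python3 - <<'E'
from h import *
o=manip.get_obs();im=manip.snapshot("wrist");np.savez("w6.npz",**o);cv2.imwrite('pics/w6.png',im[:,:,::-1])
C=cam("wrist",o)
for a,c,m in blobs(im,"orange",60): print(a,c.round(1),ray(C,c,.069).round(4))
for a,c,m in blobs(im,"green",60): print("g",a,c.round(1),ray(C,c,.119).round(4))
E
```

```text
11.6 yaw -1.0608 p [0.5903 0.1926 0.2006] F [-0.12 -0.47  0.15] M [ 0.014 -0.01   0.011] q7 -0.35 w 0.0297
445 [289.6 115.9] [0.56   0.2529 0.069 ]
551 [221. 165.] [0.5313 0.1942 0.069 ]
1395 [287.1 213.2] [0.5961 0.1849 0.069 ]
564 [329.7 218.9] [0.6291 0.1977 0.069 ]
299 [288.7 272.2] [0.6237 0.1386 0.069 ]
270 [258.1 322.6] [0.6244 0.0804 0.069 ]
g 401 [187.  230.5] [0.5351 0.1554 0.119 ]
g 188 [259.9 271.5] [0.5923 0.1523 0.119 ]
g 124 [301.8 279.4] [0.621  0.1613 0.119 ]
```

View pics/w6.png

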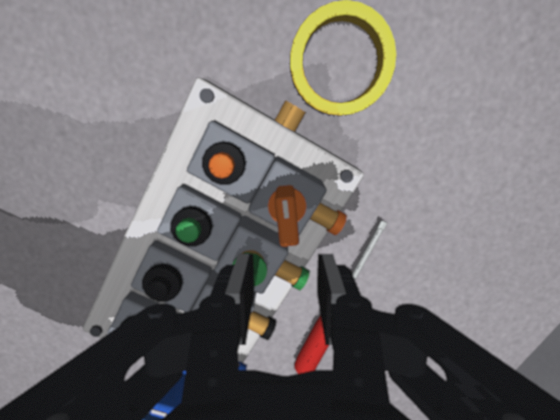

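Released at yaw -1.06. The bar now shows about 0.07 rad of spring-back at (287,213), so it stands about 0.32 past the seat. Next I'll press the button, jaws shut and opening along y, aiming at (0.531, 0.194).

Call:
drive_tool:
  commands:
    - {"tx":-1,"ty":0.1,"tz":0,"yaw":0.18}
    - {"tx":-3,"ty":0.1,"tz":0,"yaw":0.36}
    - {"tx":-5,"ty":0.1,"tz":0,"yaw":0.54}
    - {"tx":-5.9,"ty":0.1,"tz":0,"yaw":0.72}
    - {"tx":-5.9,"ty":0.1,"tz":0,"yaw":0.9}
    - {"tx":-5.9,"ty":0.1,"tz":0,"yaw":1.06}
    - {"tx":-5.9,"ty":0.1,"tz":-3,"yaw":1.06}
    - {"tx":-5.9,"ty":0.1,"tz":-6,"yaw":1.06}
    - {"tx":-5.9,"ty":0.1,"tz":-9,"yaw":1.06}
    - {"tx":-5.9,"ty":0.1,"tz":-9,"yaw":1.06}
    - {"tx":-5.9,"ty":0.1,"tz":-9,"yaw":1.06}
  hand: 1

```text
time: 13.02
position: [0.5318, 0.1945, 0.1117]
tool_rot: [-0.0, 0.0, 1.0, 0.0]
ft_force: [0.4, -0.1, -0.2]
grip_width: 0.0001
```

```bash
python3 s.py
python3 - <<'E'
from h import *
o=manip.get_obs();im=manip.snapshot("wrist");s=manip.snapshot("side")
cv2.imwrite('pics/w7.png',np.hstack([cv2.resize(im[100:360,150:410,::-1],(400,400)),cv2.resize(s[230:360,220:350,::-1],(400,400))]))
E
```

```text
13.03 yaw -0.0006 p [0.5318 0.1945 0.1117] F [ 0.37 -0.08 -0.17] M [0.014 0.031 0.063] q7 0.31 w 0.0001
```

View pics/w7.png

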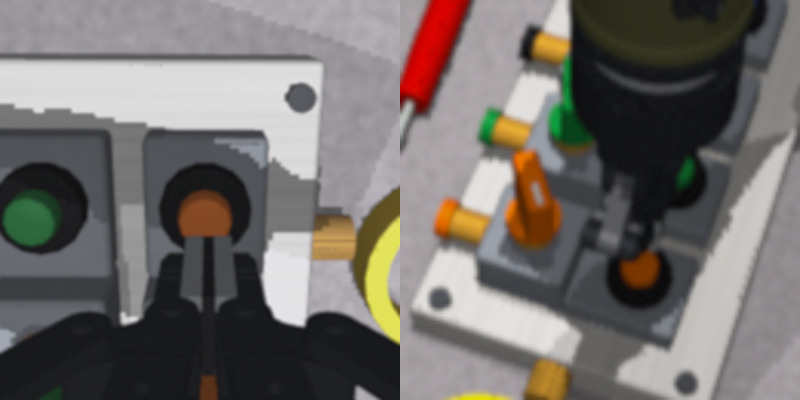

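The fingertips are centred over the orange button, at (205,215) in the left panel. The neighbouring taps are clear.

Call:
drive_tool:
  commands:
    - {"tx":0,"ty":0,"tz":-1.2,"yaw":0}
    - {"tx":0,"ty":0,"tz":-2.2,"yaw":0}
    - {"tx":0,"ty":0,"tz":-2.2,"yaw":0}
    - {"tx":0,"ty":0,"tz":-2.2,"yaw":0}

```text
time: 13.62
position: [0.5317, 0.1943, 0.0893]
tool_rot: [-0.0, 0.0, 1.0, 0.0]
ft_force: [0.2, 0.2, -0.8]
grip_width: -0.0003
```

Call:
drive_tool:
  commands:
    - {"tx":0,"ty":0,"tz":-0.2,"yaw":0}
    - {"tx":0,"ty":0,"tz":-0.4,"yaw":0}
    - {"tx":0,"ty":0,"tz":-0.4,"yaw":0}

```text
time: 14.0
position: [0.5317, 0.194, 0.0852]
tool_rot: [-0.0, 0.0, 1.0, -0.0]
ft_force: [1.3, 0.1, -0.2]
grip_width: 0.0003
```

Call:
drive_tool:
  commands:
    - {"tx":0,"ty":0,"tz":-0.15,"yaw":0}
    - {"tx":0,"ty":0,"tz":-0.15,"yaw":0}

```text
time: 14.25
position: [0.5317, 0.194, 0.0837]
tool_rot: [-0.0, 0.0, 1.0, -0.0]
ft_force: [-0.4, -0.1, 0.1]
grip_width: 0.0
```

Call:
drive_tool:
  commands:
    - {"tx":0,"ty":0,"tz":-0.15,"yaw":0}
    - {"tx":0,"ty":0,"tz":-0.15,"yaw":0}

```text
time: 14.5
position: [0.5318, 0.1941, 0.0824]
tool_rot: [0.0, 0.0, 1.0, 0.0]
ft_force: [-0.7, -0.2, 2.6]
grip_width: 0.0002
```

Call:
drive_tool:
  commands:
    - {"tx":0,"ty":0,"tz":-0.1,"yaw":0}
    - {"tx":0,"ty":0,"tz":-0.2,"yaw":0}
    - {"tx":0,"ty":0,"tz":-0.2,"yaw":0}

```text
time: 14.88
position: [0.5319, 0.1942, 0.0804]
tool_rot: [0.0, 0.0, 1.0, 0.0]
ft_force: [-0.4, 0.1, 2.9]
grip_width: -0.0002
```

Call:
drive_tool:
  commands:
    - {"tx":0,"ty":0,"tz":-0.1,"yaw":0}
    - {"tx":0,"ty":0,"tz":-0.1,"yaw":0}

```text
time: 15.12
position: [0.5318, 0.1942, 0.0794]
tool_rot: [0.0, 0.0, 1.0, 0.0]
ft_force: [-0.6, 0.4, 4.0]
grip_width: 0.0
```

Call:
drive_tool:
  commands:
    - {"tx":0,"ty":0,"tz":-0.1,"yaw":0}
    - {"tx":0,"ty":0,"tz":-0.1,"yaw":0}

```text
time: 15.38
position: [0.5318, 0.1942, 0.0784]
tool_rot: [0.0, 0.0, 1.0, 0.0]
ft_force: [-0.5, -0.8, 5.1]
grip_width: -0.0
```

Call:
drive_tool:
  commands:
    - {"tx":0,"ty":0,"tz":-0.05,"yaw":0}
    - {"tx":0,"ty":0,"tz":-0.05,"yaw":0}

```text
time: 15.62
position: [0.5318, 0.1942, 0.0781]
tool_rot: [0.0, 0.0, 1.0, 0.0]
ft_force: [-0.6, -0.3, 7.4]
grip_width: -0.0001
```

```bash
python3 s.py;sleep 0; python3 s.py
```

```text
15.62 yaw -0.0007 p [0.5318 0.1942 0.0781] F [-0.63 -0.33  7.43] M [-0.151  0.147  0.037] q7 0.26 w -0.0001
15.62 yaw -0.0007 p [0.5318 0.1942 0.0781] F [-0.63 -0.33  7.43] M [-0.151  0.147  0.037] q7 0.26 w -0.0001
```

Call:
drive_tool:
  commands:
    - {"tx":0,"ty":0,"tz":-0.04,"yaw":0}
    - {"tx":0,"ty":0,"tz":-0.04,"yaw":0}
    - {"tx":0,"ty":0,"tz":-0.04,"yaw":0}
    - {"tx":0,"ty":0,"tz":-0.04,"yaw":0}
    - {"tx":0,"ty":0,"tz":-0.04,"yaw":0}
    - {"tx":0,"ty":0,"tz":-0.04,"yaw":0}
    - {"tx":0,"ty":0,"tz":-0.04,"yaw":0}

```text
time: 16.5
position: [0.5319, 0.1942, 0.0781]
tool_rot: [0.0, 0.0, 1.0, 0.0]
ft_force: [-1.4, -1.8, 9.9]
grip_width: -0.0
```

Call:
drive_tool:
  commands:
    - {"tx":0,"ty":0,"tz":1,"yaw":0}
    - {"tx":0,"ty":0,"tz":4,"yaw":0}
    - {"tx":0,"ty":0,"tz":9,"yaw":0}
    - {"tx":0,"ty":0,"tz":14,"yaw":0}
    - {"tx":0,"ty":0,"tz":17,"yaw":0}
    - {"tx":0,"ty":0,"tz":17,"yaw":0}
    - {"tx":0,"ty":0,"tz":17,"yaw":0}

```text
time: 17.38
position: [0.5312, 0.1932, 0.2464]
tool_rot: [-0.001, 0.0, 1.0, -0.001]
ft_force: [0.7, 0.4, 0.2]
grip_width: -0.0003
```

```bash
python3 s.py
python3 - <<'E'
from h import *
o=manip.get_obs();im=manip.snapshot("wrist");s=manip.snapshot("side");np.savez("w8.npz",**o)
cv2.imwrite('pics/w8.png',np.hstack([cv2.resize(im[:,:,::-1],(400,300)),cv2.resize(s[150:360,150:430,::-1],(400,300))]))
cv2.imwrite('pics/s8.png',s[:,:,::-1])
a=cv2.imread("pics/side0.png")[:,:,::-1].copy()
for col in("orange","green","blue"):
    for n,i in(("before",a),("after",s)): print(col,n,[(int(k),c.round(1).tolist()) for k,c,m in blobs(i,col,30) if 220<c[0]<345 and 160<c[1]<330])
E
```

```text
17.38 yaw -0.001 p [0.5312 0.1932 0.2464] F [0.73 0.39 0.18] M [-0.031 -0.044  0.028] q7 0.48 w -0.0003
orange before [(479, [262.5, 296.2]), (67, [234.7, 300.5]), (148, [297.5, 316.0])]
orange after [(378, [262.3, 296.1]), (72, [234.9, 300.8]), (138, [297.5, 316.4])]
green before [(210, [276.8, 262.3]), (34, [248.3, 270.5]), (103, [309.3, 283.9])]
green after [(278, [276.6, 264.3]), (35, [248.3, 270.5]), (96, [309.3, 284.1])]
blue before [(298, [313.4, 169.2]), (1062, [305.8, 195.0]), (36, [273.3, 218.3]), (92, [330.0, 229.1])]
blue after [(36, [273.3, 218.3]), (95, [329.9, 229.2])]
```

View pics/w8.png

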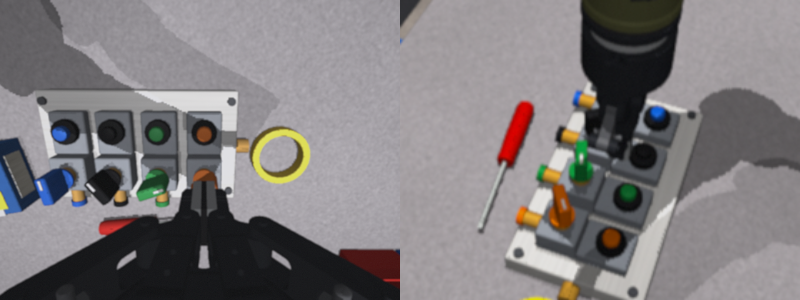

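The force rose from 7.4 to 9.9 N with no more travel, so the button was bottomed for about 1.1 s and is now back up. The arm is clear, so I'm handing in.

```bash
python3 -c "
from workcell import manip
print(manip.finish_job())"
```

```text
the job is handed in; nothing more can be done
None
```

The orange tap is shut and nipped up, its line has been bled, and the job was handed in at about 17.5 s; no verdict was reported.

- **Tap:** I turned the bar clockwise. It seated after about 0.9 rad, where the wrist moment rose from about 0 to 0.33 N m. I went on about 0.40 rad past the seat and let go. The wrist picture showed about 0.07 rad of spring-back, so I estimate it stands 0.32 rad (about 18 degrees) past the seat.
- **Button:** I pressed it down about 5 mm until it stopped. The force then rose from 7.4 to 9.9 N with no further travel. I held it for about 1.1 s and released it.
- **Last checks:** In the side view the orange button's centre is within 0.4 px of where it started, so it is back up. The green and blue buttons show no visible change. The arm is clear, with a force reading under 1 N, and no contact with other parts showed in the force readings.
- **Disagreement:** The green bar's colour blob shifted 2 px and grew in area in the side view. I put this down to the changed shadow, but did not check it separately. The blue bar was hidden by the gripper in that last side view. I did not measure the black bar or the loose things again; they looked in place in the views that showed them.

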